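# Set out the breakfast condiments

### The job

Set out the breakfast things: on the dark wooden board, stand the jam jar in the middle of the left cork disc and the pepper mill in the middle of the right one (left and right as seen from the robot's base looking out), with the salt shaker in the middle of the disc between them. Stand the sugar bowl in the middle of the round cork trivet with its lid seated properly on top. Leave everything upright and let go, and do not disturb the mug, the fruit bowl or the oil bottle.

Things in the scene. Friction and masses are not known exactly. Their poses are not given: they have to be found in the camera images.
- jam_jar: Closed jam jar, amber glass with paper label and steel screw cap, 62 mm diameter, 85 mm high, about 0.3 kg, loose, upright on the worktop. Origin at the centre of its underside, z up. Round: grip the body anywhere from 25 to 55 mm up.
- salt: Salt shaker: white ceramic cylinder, 40 mm diameter and 50 mm high, under a domed steel cap (41 mm diameter) that tops out at 70 mm; about 0.12 kg, loose, upright on the worktop. Origin at the centre of its underside, z up. 
- pepper_mill: Turned wooden pepper mill, 105 mm high, foot 50 mm diameter, straight waist 38 mm diameter from 28 to 68 mm up (grip there), head 48 mm diameter above it; about 0.16 kg, loose, upright on the worktop. Origin at the centre of its underside, z up. 
- sugar_bowl: Open, empty sugar bowl, white ceramic, 55 mm high, 64 mm outer diameter from 14 mm up to the rim (54 mm at the foot), mouth 56 mm diameter; about 0.2 kg, loose, upright on the worktop without its lid. Origin at the centre of its underside, z up. 
- lid: Lid of the sugar bowl, white ceramic, right way up on the worktop, loose, 80 g: a plug 46 mm wide and 6 mm high that goes inside the bowl's mouth, a flange 66 mm wide from 6 to 12 mm up that rests on the rim, a knob 20 mm wide from 12 to 34 mm up (grip it there). Origin at the centre of the plug's underside, z up; seated, it is 49 mm above the bowl's origin.
- board: Dark wooden serving board, fixed, 90 mm (its x) by 290 mm (its y), 14 mm thick, yaw within 0.25 rad. Origin at the centre of its underside; its x points away from the robot, its y to the robot's left. Three flush cork discs 72 mm wide on its top (14 mm up), centred at its x = 0, y = +95 mm (left), 0 (middle) and -95 mm (right).
- trivet: Round cork trivet, fixed flat on the worktop, 140 mm diameter, 10 mm thick. Origin at the centre of its underside, z up. 
- mug: Bystander: blue ceramic mug, 82 mm diameter, 90 mm high, handle on its own +y side, loose, beyond the targets. Origin at the centre of its underside, z up. 
- fruit_bowl: Bystander: empty green glass bowl, 170 mm diameter, 60 mm high, loose, at the robot's right. Origin at the centre of its underside, z up. 
- oil: Bystander: closed green oil bottle, 66 mm diameter, 200 mm high, loose, at the robot's left. Origin at the centre of its underside, z up. 
Not all that is in view belongs to the job. Leave any blue look-alike of the pepper_mill alone.

How it is judged:
At the end, for the whole second after the job is handed in: Jam jar, salt and pepper mill on the left, middle and right disc, within 15 mm of its centre along and across the board; bowl on the trivet within 15 mm of its centre; lid seated (within 9 mm of the bowl's axis, 45 to 52.5 mm above its origin); all within 0.08 rad of upright, at rest (x of jam_jar in the frame of board between -0.015 and 0.015 m and y of jam_jar in the frame of board between 0.08 and 0.11 m and z of jam_jar in the frame of board between 0.01 and 0.018 m and x of salt in the frame of board between -0.015 and 0.015 m and y of salt in the frame of board between -0.015 and 0.015 m and z of salt in the frame of board between 0.01 and 0.018 m and x of pepper_mill in the frame of board between -0.015 and 0.015 m and y of pepper_mill in the frame of board between -0.11 and -0.08 m and z of pepper_mill in the frame of board between 0.01 and 0.018 m and horizontal distance between sugar_bowl and trivet below 0.015 m and z of sugar_bowl in the frame of trivet between 0.006 and 0.014 m and horizontal distance between lid and sugar_bowl below 0.009 m and z of lid in the frame of sugar_bowl between 0.045 and 0.0525 m and angle between each of jam_jar, salt, pepper_mill, sugar_bowl, lid's own z axis and vertical below 0.08 rad and linear speed of each of jam_jar, salt, pepper_mill, sugar_bowl, lid below 0.02 m/s and angular speed of each of jam_jar, salt, pepper_mill, sugar_bowl, lid below 0.2 rad/s); the robot touches nothing.
It fails at once if the mug is moved by more than 25 mm or tipped (distance of mug from where it was at the start of the episode above 0.025 m or angle between mug's own z axis and vertical above 0.3 rad).
It fails at once if the fruit bowl is moved by more than 25 mm or tipped (distance of fruit_bowl from where it was at the start of the episode above 0.025 m or angle between fruit_bowl's own z axis and vertical above 0.3 rad).
It fails at once if the oil bottle is moved by more than 25 mm or tipped (distance of oil from where it was at the start of the episode above 0.025 m or angle between oil's own z axis and vertical above 0.3 rad).
It also fails if it takes over 128 s, if anything falls off the work surface, if the arm or the gripper's body presses on something with over 40 N, if the wrist force passes 120 N, or if a joint passes its speed limit or range.

### The arm

A 6-joint arm with a two-finger parallel gripper is mounted at the origin on the work surface. World frame = base frame: x ahead of the robot, y to its left, z up, the work surface at z = 0. Lengths are in m, angles in rad, forces in N, time in s.
With the tool pointing down it reaches from about 0.2 to 0.875 m from the base axis. Payload 3.4 kg.
Tool frame: the origin (TCP) lies on the front face of the gripper's body, between the roots of the fingers; the fingertips stand 97 mm ahead of it and the grasp point (between the pads) lies 78 mm ahead of it (nose_length is the distance from the TCP to the fingertips, in m); z points along the fingers, y is the direction in which the jaws open and shut (so a half turn about z gives the same grasp; the last joint's range is limited). The gripper opens to 94 mm and grips with 3 to 60 N. Pads are 16 mm wide; open, the fingers measure 119 mm over their backs; the gripper's body (75 mm by 177 mm) begins 78 mm behind the grasp point.
Start: joints at [1.09, 0.276, 1.505, -0, 1.361, -0.121], TCP at [0.202, 0.538, 0.303] pointing down, gripper open.
Joint ranges: [-2.89, 2.89], [-0.75, 2.08], [0.22, 2.7], [-1.18, 4.32], [0.11, 2.71], [-2.7, 2.7]. Speed limits (rad/s): [2.57, 2.57, 3.14, 3.14, 3.14, 3.14].

### API

Orientations are given as a rotation vector (axis times angle).
In Python, from workcell import * gives the robot as it stands.
- The arm moves only by the shell command python3 -m crank 'ROWS'. ROWS is JSON, a list of rows, each a list of 5 numbers: the shift along the tool's x, y, z in mm, then the turn about the tool's z in rad, then the opening, from 0 (shut) to 1 (fully open). In form: [[tx, ty, tz, yaw, fingers], ...]. A call has 1 to 12 rows; each row shifts and turns the commanded pose from where the row before left it, along the tool's axes as they then stand; what a row does not reach is not made up. A row lasts 1/12 s, in which the tool goes at most 41.7 mm and 7.16 degrees, less where a joint would pass 70% of its speed; a pose out of reach is approached as far as the arm can. A call is refused whole if a number of a shift passes 41.7 or a number of a turn 0.125, either way. A call with a gripper value outside its range is refused whole. The fingers move at their own pace and stop on an object; the grip force is fixed at half the most. Time passes only in rows, so rows that do not move let the fingers close. It gives the time, the measured TCP pose, the force and the opening at its end, in the units of the state.
- sense(): the state, without advancing time (a new reading comes with each control period).
- read_camera(name): name is "side" or "top"; returns a dict with "frame" (480x640x3 uint8, red, green, blue), "mtx" (3x3 intrinsics, pixels), "position" and "attitude" of the camera in the world. Camera axes: x right, y up, looking along -z (the intrinsics and any distortion apply to the point x, -y, -z); pixel columns grow to the right and rows downward; lengths in m; the calibration is good to about 2 mm. A picture is of the moment at which its call begins. There is no depth.
- sign_off(): hands the job in, once; it reports no verdict.
The state is a dict: "t": time; "joint_positions": joint angles; "qd": joint speeds; "joint_torque": joint torques, N m; "tcp_pos": TCP position; "tool_rot": TCP orientation; "ft_force": force on the tool from outside, world axes, zero at the start; "wrist_torque": the same for the moment, N m; "width": opening from 0.0 (shut) to 1.0 (fully open).
Only numpy, scipy, OpenCV 4.12 (cv2) and the standard library are available. Lean on these libraries where they do the work, as an engineer would, in place of code of your own. Each camera call takes 0.05 s, during which the arm holds its last target. There are 200 camera calls.

## Working session

There is one attempt and no reset: what is moved stays moved. The work goes in short steps, Python scripts to look and compute and a shell command to move; the robot and the scene stay as the last step left them, time stands still between calls to the robot, and variables do not carry over. Pictures are saved under pics/ and viewed, about 12 in all and at most 16, crops included, and the job is handed in when it is done.

```bash
mkdir -p pics; ls
python3 - <<'E'
from workcell import *
import cv2,pickle
print(sense())
for n in("top","side"):
    d=read_camera(n);print({k:v for k,v in d.items() if k!="frame"})
    cv2.imwrite(f"pics/{n}0.png",d["frame"][:,:,::-1])
    pickle.dump(d,open(f"{n}0.pkl","wb"))
E
```

```text
pics
{'t': 0.0, 'joint_positions': array([ 1.08999660e+00,  2.76553723e-01,  1.50611316e+00,  2.66779890e-05,
        1.36069621e+00, -1.20987485e-01]), 'qd': array([ 0.00048569,  0.00052957,  0.00045841,  0.0001601 , -0.00101042,
       -0.00070196]), 'joint_torque': array([ 1.34612372e-03, -4.04582262e+01, -2.37230927e+01,  7.04201753e-02,
        3.45555553e-02, -1.68450060e-04]), 'tcp_pos': array([0.20226386, 0.53782953, 0.30183609]), 'tool_rot': array([-5.62057905e-01, -3.09034549e+00,  2.64344980e-03]), 'ft_force': array([ 0.40493344,  0.21318537, -0.09938439]), 'wrist_torque': array([ 0.0073548 ,  0.02712302, -0.00920269]), 'width': 1.000724919697392}
{'mtx': array([[555.34091201,   0.        , 323.8941959 ],
       [  0.        , 555.34091201, 238.12112088],
       [  0.        ,   0.        ,   1.        ]]), 'position': array([0.22414499, 0.01025534, 1.46892615]), 'attitude': array([ 0.15576246, -0.17459745, -1.64151721])}
{'mtx': array([[460.89714921,   0.        , 312.9709541 ],
       [  0.        , 460.89714921, 244.30060884],
       [  0.        ,   0.        ,   1.        ]]), 'position': array([ 0.22585344, -0.88292782,  0.71738843]), 'attitude': array([ 0.92756872, -0.14484967, -0.32755265])}
```

View pics/top0.png

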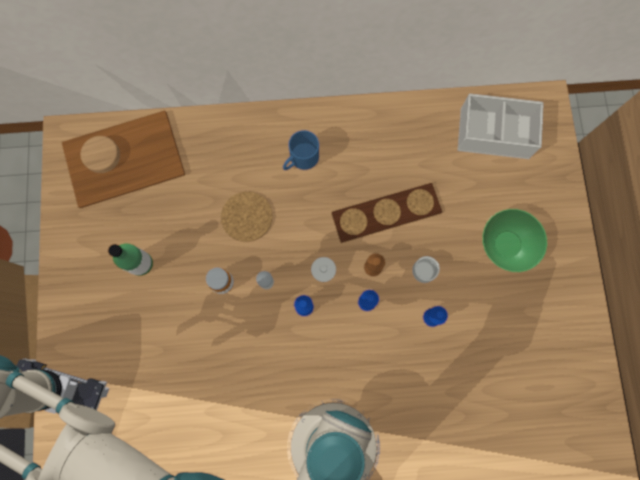

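View pics/side0.png

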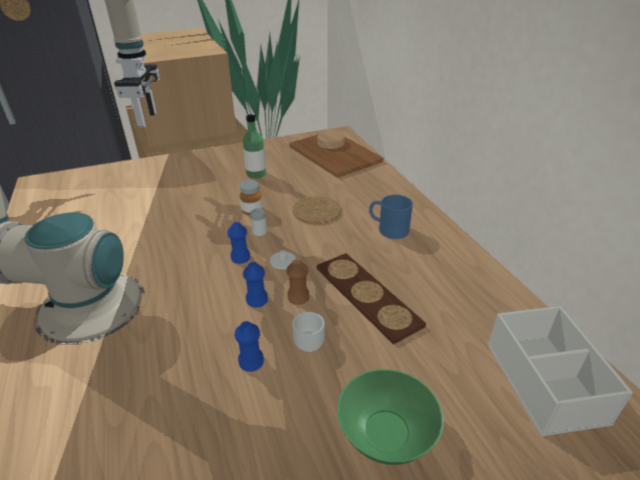

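```bash
cat > h.py <<'E'
import numpy as np,cv2,pickle
from scipy.spatial.transform import Rotation as R
def ray(d,u,v):
    K=d["mtx"];r=np.array([(u-K[0,2])/K[0,0],-(v-K[1,2])/K[1,1],-1.])
    return np.array(d["position"]),R.from_rotvec(d["attitude"]).apply(r)
def onz(d,u,v,z):
    p,r=ray(d,u,v);return p+r*(z-p[2])/r[2]
def proj(d,X):
    c=R.from_rotvec(d["attitude"]).inv().apply(np.array(X)-d["position"]);K=d["mtx"]
    return K[0,0]*c[0]/-c[2]+K[0,2],K[1,1]*-c[1]/-c[2]+K[1,2]
E
python3 - <<'E'
from h import *
t=pickle.load(open("top0.pkl","rb"));s=pickle.load(open("side0.pkl","rb"))
for n,u,v,z,us,vs in [("jar",218,279,.085,250,187),("salt",265,279,.07,258,213),("lid",323,269,.034,283,257),("mill",375,264,.105,297,266),("bowl",426,267,.055,308,322),("trivet",247,216,.01,317,209),
 ("dL",353,222,.014,343,269),("dM",387,212,.014,367,292),("dR",420,203,.014,395,317),("oil",121,252,.2,0,0),("b1",304,305,.105,237,230),("b2",369,299,.105,254,269),("b3",435,316,.105,247,329),("mug",304,147,.09,397,205),("fb",515,240,.06,390,408)]:
    print(n,onz(t,u,v,z).round(3),onz(s,us,vs,z).round(3))
a=t["frame"][180:340,190:460,::-1];a=cv2.resize(a,None,fx=2.9,fy=2.9,interpolation=2)
b=s["frame"][170:380,220:440,::-1];b=cv2.resize(b,None,fx=2.8,fy=2.8,interpolation=2)
cv2.imwrite("pics/c1.png",a);cv2.imwrite("pics/c2.png",b)
E
```

```text
jar [0.432 0.255 0.085] [0.432 0.242 0.085]
salt [0.425 0.139 0.07 ] [0.424 0.126 0.07 ]
lid [ 0.444 -0.01   0.034] [ 0.442 -0.031  0.034]
mill [ 0.436 -0.139  0.105] [ 0.438 -0.16   0.105]
bowl [ 0.426 -0.275  0.055] [ 0.422 -0.274  0.055]
trivet [0.608 0.184 0.01 ] [0.606 0.179 0.01 ]
dL [ 0.569 -0.101  0.014] [ 0.569 -0.103  0.014]
dM [ 0.589 -0.195  0.014] [ 0.588 -0.197  0.014]
dR [ 0.608 -0.287  0.014] [ 0.61  -0.288  0.014]
oil [0.495 0.457 0.2  ] [-0.646  3.366  0.2  ]
b1 [0.348 0.044 0.105] [0.349 0.018 0.105]
b2 [ 0.351 -0.116  0.105] [ 0.351 -0.137  0.105]
b3 [ 0.297 -0.272  0.105] [ 0.299 -0.298  0.105]
mug [0.763 0.016 0.09 ] [0.762 0.002 0.09 ]
fb [ 0.478 -0.512  0.06 ] [ 0.481 -0.506  0.06 ]
```

View pics/c1.png

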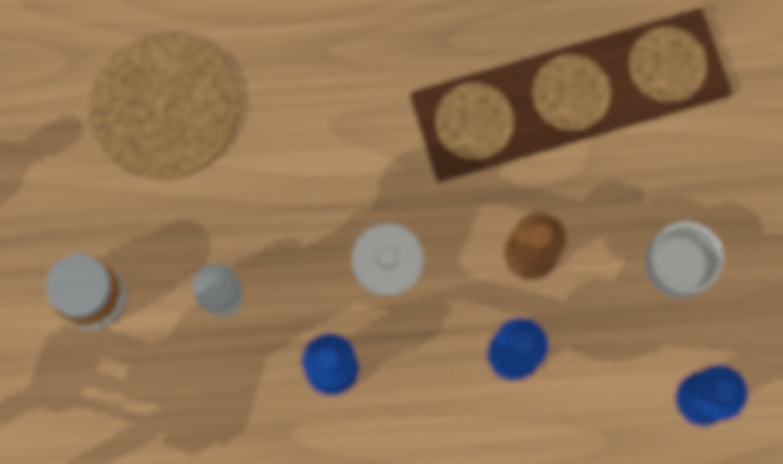

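View pics/c2.png

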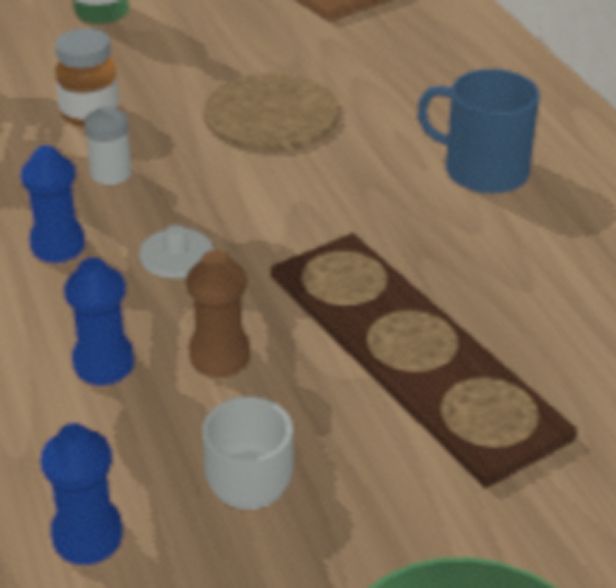

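Run:
```python
from h import *
t=pickle.load(open("top0.pkl","rb"));s=pickle.load(open("side0.pkl","rb"))
T=lambda u,v,z:onz(t,u/2.9+190,v/2.9+180,z).round(4)
S=lambda u,v,z:onz(s,u/2.8+220,v/2.8+170,z).round(4)
for n,a,b in [("jar",(79,286,.085),(83,43,.085)),("salt",(219,288,.055),(108,130,.05)),("lid",(387,259,.012),(176,252,.012)),("mill",(538,238,.09),(217,283,.087)),("bowl",(686,257,.055),(248,430,.055)),("trivet",(166,104,.01),(272,110,.01))]: print(n,T(*a),S(*b))
# disc/trivet by colour, fits in top view
def fit(d,u,v,r,lo,hi,z,n):
    m=cv2.inRange(cv2.cvtColor(d["frame"],cv2.COLOR_RGB2HSV),lo,hi)
    k=np.zeros_like(m);cv2.circle(k,(u,v),r,255,-1);m&=k
    c=max(cv2.findContours(m,0,2)[0],key=cv2.contourArea);e=cv2.minEnclosingCircle(c)
    M=cv2.moments(c);p=(M["m10"]/M["m00"],M["m01"]/M["m00"]);print(n,p,e[1],onz(d,*p,z).round(4),onz(d,*e[0],z).round(4))
for n,u,v in (("L",353,222),("M",387,212),("R",420,203)): fit(t,u,v,15,(0,0,110),(180,255,255),.014,n)
for n,u,v in (("sL",343,269),("sM",367,292),("sR",395,317)): fit(s,u,v,18,(0,0,110),(180,255,255),.014,n)
for n,u,v,r,z in (("jar",218,279,16,.085),("salt",265,279,12,.055),("lid",323,269,16,.012),("bowl",426,269,16,.055)): fit(t,u,v,r,(0,0,90),(180,55,255),z,n)
```

```text
jar [0.4326 0.2569 0.085 ] [0.4328 0.2516 0.085 ]
salt [0.4259 0.1391 0.055 ] [0.4269 0.1404 0.05  ]
lid [ 0.4468 -0.0114  0.012 ] [ 0.4454 -0.0153  0.012 ]
mill [ 0.4431 -0.1423  0.09  ] [ 0.4403 -0.1553  0.087 ]
bowl [ 0.4216 -0.2756  0.055 ] [ 0.4212 -0.2788  0.055 ]
trivet [0.6087 0.1829 0.01  ] [0.606  0.1769 0.01  ]
L (353.2052013954963, 220.98445924516332) 13.614191055297852 [ 0.5715 -0.1016  0.014 ] [ 0.5703 -0.1014  0.014 ]
M (386.7141049968374, 211.48387096774192) 13.665241241455078 [ 0.5909 -0.1944  0.014 ] [ 0.5913 -0.1947  0.014 ]
R (419.90289716650744, 201.69118115249918) 13.601571083068848 [ 0.6113 -0.2871  0.014 ] [ 0.6105 -0.2873  0.014 ]
sL (342.84625, 268.92875) 14.088017463684082 [ 0.569  -0.1022  0.014 ] [ 0.5686 -0.1041  0.014 ]
sM (366.8041582830315, 291.420523138833) 15.636731147766113 [ 0.5885 -0.1947  0.014 ] [ 0.5879 -0.1947  0.014 ]
sR (394.38158624514693, 316.86688851913476) 16.978025436401367 [ 0.6089 -0.2873  0.014 ] [ 0.6104 -0.2851  0.014 ]
jar (216.45993361782834, 278.2024656235182) 11.137694358825684 [0.4338 0.2588 0.085 ] [0.4338 0.2588 0.085 ]
salt (264.5121568627451, 279.5396078431372) 9.434081077575684 [0.4255 0.1417 0.055 ] [0.4244 0.1431 0.055 ]
lid (323.07142857142856, 268.9934065934066) 12.453805923461914 [ 0.4477 -0.0105  0.012 ] [ 0.4477 -0.0105  0.012 ]
bowl (425.64060489060483, 268.97297297297297) 13.663945198059082 [ 0.4208 -0.2731  0.055 ] [ 0.421  -0.2732  0.055 ]
```

```bash
cat >> h.py <<'E'
def go(x,y,z,yaw=0):
    "deltas in tool axes (mm) for grasp point to reach x,y,z with tool y at world angle 90deg+yaw"
    from workcell import sense
    s=sense();M=R.from_rotvec(s["tool_rot"]).as_matrix();g=s["tcp_pos"]+.078*M[:,2]
    a=-(np.pi/2+yaw-np.arctan2(M[1,1],M[0,1]))
    a=(a+np.pi/2)%np.pi-np.pi/2
    d=np.array([x,y,z])-g
    R2=M@R.from_rotvec([0,0,a]).as_matrix()
    print("t",round(s["t"],2),"grasp",g.round(4),"tilt",M[:,2].round(3),"turn",round(a,3),"mm now",(M.T@d*1000).round(1),"mm after turn",(R2.T@d*1000).round(1),"F",s["ft_force"].round(1),"w",round(s["width"],3))
E
python3 -m crank '[[0,0,0,-0.12,1],[0,0,0,-0.12,1],[0,0,0,-0.12,1],[-18,-32,0,0,1],[-18,-32,0,0,1],[-18,-32,0,0,1],[-18,-32,0,0,1],[-18,-32,0,0,1],[-18,-32,0,0,1],[-18,-32,0,0,1],[-18,-32,0,0,1],[-18,-32,0,0,1]]'
python3 -c "
from h import *
go(.426,.140,.035)"
```

```text
t: 1.1
tcp_pos: [0.3647, 0.2485, 0.3025]
tool_rot: [0.001, -3.141, 0.0]
ft_force: [1.0, 0.3, 0.5]
width: 1.002
t 1.1 grasp [0.3647 0.2485 0.2245] tilt [-0. -0. -1.] turn 0.001 mm now [ -61.3 -108.5  189.5] mm after turn [ -61.3 -108.5  189.5] F [1.  0.3 0.5] w 1.002
```

Run:
```python
from h import *
s=pickle.load(open("side0.pkl","rb"));t=pickle.load(open("top0.pkl","rb"))
S=lambda u,v,z:onz(s,u/2.8+220,v/2.8+170,z).round(4)
print("mill front base y-.025:",S(219.5,375,0)," bowl foot front y-.027",S(250,504,0)," salt",S(109,182,0),"jar",S(88,122,0))
print("top mill foot?",t["position"])
```

```text
mill front base y-.025: [ 0.436  -0.1642 -0.    ]  bowl foot front y-.027 [ 0.415  -0.2972  0.    ]  salt [0.42  0.127 0.   ] jar [0.4265 0.2393 0.    ]
top mill foot? [0.22414499 0.01025534 1.46892615]
```

```bash
python3 -m crank '[[-15,-27,0,0,0.75],[-15,-27,0,0,0.75],[-15,-27,0,0,0.75],[-16,-27.5,0,0,0.75],[0,0,35,0,0.75],[0,0,35,0,0.75],[0,0,35,0,0.75],[0,0,35,0,0.75],[0,0,30,0,0.75],[0,0,20,0,0.75],[0,0,0,0,0.75]]'
python3 - <<'E'
from h import *
from workcell import *
go(.426,.140,.035)
d=read_camera("side")
print(proj(d,(.426,.14,.035)))
cv2.imwrite("pics/p1.png",cv2.resize(d["frame"][130:290,170:370,::-1],None,fx=3.2,fy=3.2))
E
```

```text
t: 2.02
tcp_pos: [0.4226, 0.1411, 0.109]
tool_rot: [-0.0, -3.132, 0.002]
ft_force: [-0.5, -0.3, 0.5]
width: 0.753
t 2.02 grasp [0.4218 0.141  0.031 ] tilt [-0.009 -0.001 -1.   ] turn -0.0 mm now [-4.1 -1.  -4. ] mm after turn [-4.1 -1.  -4. ] F [-0.5 -0.3  0.5] w 0.753
(np.float64(258.75400079825783), np.float64(221.26718259678842))
```

View pics/p1.png

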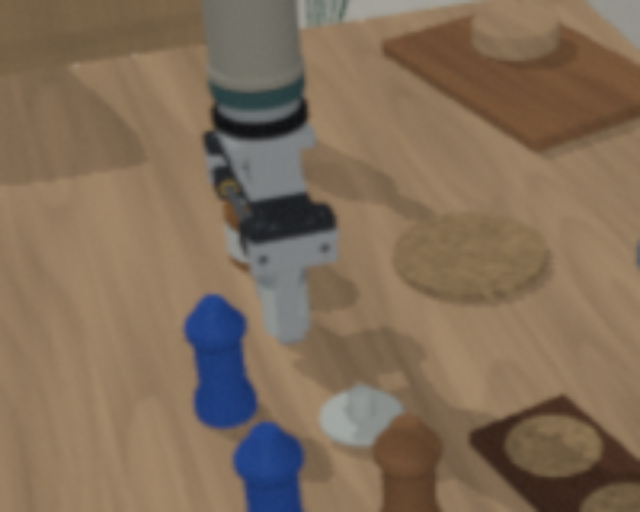

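The picture shows the fingers straddling the salt (hidden) at about (285,310) in the crop; blue mills are clear. Closing and lifting.

```bash
python3 -m crank '[[-3,0,0,0,0],[0,0,0,0,0],[0,0,0,0,0],[0,0,0,0,0],[0,0,0,0,0],[0,0,-20,0,0],[0,0,-35,0,0],[0,0,-35,0,0],[0,0,-35,0,0],[0,0,-25,0,0]]'
python3 -c "
from h import *
go(.5895,-.195,.035+.016,.21)"
```

```text
t: 2.9
tcp_pos: [0.4289, 0.1418, 0.266]
tool_rot: [-0.0, 3.138, 0.001]
ft_force: [1.4, -0.1, -0.9]
width: 0.43
t 2.9 grasp [0.4292 0.1419 0.188 ] tilt [ 0.004  0.001 -1.   ] turn -0.21 mm now [-159.7 -337.   137.4] mm after turn [ -86.  -362.9  137.4] F [ 1.4 -0.1 -0.9] w 0.43
```

```bash
python3 -m crank '[[0,0,0,-0.105,0],[0,0,0,-0.105,0],[-8,-33,0,0,0],[-8,-33,0,0,0],[-8,-33,0,0,0],[-8,-33,0,0,0],[-8,-33,0,0,0],[-8,-33,0,0,0],[-8,-33,0,0,0],[-8,-33,0,0,0],[-8,-33,0,0,0],[-8,-33,0,0,0]]'
python3 -m crank '[[-6,-33,0,0,0],[0,0,0,0,0],[0,0,0,0,0]]'
python3 -c "
from h import *
go(.5895,-.195,.035+.016,.21)"
```

```text
t: 3.9
tcp_pos: [0.5758, -0.1658, 0.2628]
tool_rot: [0.329, -3.124, -0.0]
ft_force: [1.6, 0.2, -0.1]
width: 0.426
t: 4.15
tcp_pos: [0.5884, -0.1968, 0.2621]
tool_rot: [0.326, -3.124, -0.001]
ft_force: [0.1, 0.8, -1.2]
width: 0.424
t 4.15 grasp [ 0.5884 -0.1968  0.1841] tilt [-0.001  0.001 -1.   ] turn -0.002 mm now [ -1.6   1.4 133.1] mm after turn [ -1.6   1.4 133.1] F [ 0.1  0.8 -1.2] w 0.424
```

```bash
python3 -m crank '[[-1.5,1.5,33,0,0],[0,0,33,0,0],[0,0,33,0,0],[0,0,20,0,0],[0,0,10,0,0],[0,0,3,0,0],[0,0,0,0,0],[0,0,0,0,0]]'
python3 -c "
from h import *
go(.5895,-.195,.035+.014,.21)"
```

```text
t: 4.82
tcp_pos: [0.5904, -0.1934, 0.1322]
tool_rot: [-0.33, 3.122, -0.002]
ft_force: [-0.0, -0.1, 0.4]
width: 0.429
t 4.82 grasp [ 0.5905 -0.1935  0.0542] tilt [ 0.002 -0.001 -1.   ] turn 0.001 mm now [ 1.4 -1.2  5.2] mm after turn [ 1.4 -1.2  5.2] F [-0.  -0.1  0.4] w 0.429
```

```bash
python3 -m crank '[[1,-1,2,0,0],[0,0,2,0,0],[0,0,0,0,0]]'
python3 -m crank '[[0,0,1.5,0,0],[0,0,0,0,0]]'
python3 -m crank '[[0,0,1.5,0,0],[0,0,0,0,0]]'
```

```text
t: 5.07
tcp_pos: [0.5893, -0.1951, 0.1276]
tool_rot: [-0.329, 3.122, -0.002]
ft_force: [0.3, 0.0, -0.3]
width: 0.427
t: 5.23
tcp_pos: [0.5894, -0.195, 0.1275]
tool_rot: [-0.329, 3.122, -0.002]
ft_force: [-1.2, 1.5, 8.5]
width: 0.425
t: 5.4
tcp_pos: [0.5894, -0.1949, 0.1275]
tool_rot: [-0.329, 3.121, -0.003]
ft_force: [-3.8, 2.7, 16.3]
width: 0.427
```

```bash
python3 -m crank '[[0,0,-2,0,0],[0,0,0,0,0.7],[0,0,0,0,0.7],[0,0,0,0,0.7],[0,0,0,0,0.7],[0,0,-30,0,0.7],[0,0,-35,0,0.7],[0,0,-35,0,0.7],[0,0,-30,0.105,0.7],[0,0,0,0.105,1]]'
python3 -c "
from h import *
go(.4326,.256,.16,0)"
```

```text
t: 6.23
tcp_pos: [0.5915, -0.1959, 0.2624]
tool_rot: [0.007, 3.13, -0.008]
ft_force: [0.2, -0.1, 0.1]
width: 0.737
t 6.23 grasp [ 0.5924 -0.1963  0.1844] tilt [ 0.011 -0.005 -1.   ] turn -0.005 mm now [162.1 451.6  20.4] mm after turn [160.  452.4  20.4] F [ 0.2 -0.1  0.1] w 0.737
```

```bash
python3 -m crank '[[13,36,0,0,1],[13,36,0,0,1],[13,36,0,0,1],[13,36,0,0,1],[13,36,0,0,1],[13,36,0,0,1],[13,36,0,0,1],[13,36,0,0,1],[13,36,0,0,1],[13,36,0,0,1],[13,36,0,0,1],[13,36,0,0,1]]'
python3 -m crank '[[3,18,0,0,1],[0,0,0,0,1],[0,0,0,0,1]]'
python3 - <<'E'
from h import *
from workcell import *
go(.4326,.256,.042,0)
for n in("top","side"):
    d=read_camera(n);pickle.dump(d,open(n+"1.pkl","wb"));print(proj(d,(.4326,.256,.042)))
    cv2.imwrite(f"pics/{n}1.png",d["frame"][:,:,::-1])
a=cv2.imread("pics/top1.png")[160:340,180:460];b=cv2.imread("pics/side1.png")[130:350,210:450]
cv2.imwrite("pics/m1.png",np.hstack([cv2.resize(a,(420,270)),cv2.resize(b,(380,348))[:270]]) if 0 else np.hstack([cv2.resize(a,(420,270)),cv2.resize(b[:190],(341,270))]))
E
```

```text
t: 7.23
tcp_pos: [0.4317, 0.2388, 0.2555]
tool_rot: [-0.0, -3.142, -0.0]
ft_force: [0.5, 0.0, 0.0]
width: 1.001
t: 7.48
tcp_pos: [0.4294, 0.2557, 0.2553]
tool_rot: [0.005, -3.141, 0.001]
ft_force: [0.7, -0.5, 0.4]
width: 1.0
t 7.48 grasp [0.4293 0.2557 0.1773] tilt [-0.    -0.001 -1.   ] turn 0.003 mm now [ -3.3   0.4 135.3] mm after turn [ -3.3   0.5 135.3] F [ 0.7 -0.5  0.4] w 1.0
(np.float64(220.66342018588398), np.float64(280.8648295891179))
(np.float64(250.72066426351302), np.float64(197.86351831902155))
```

View pics/m1.png

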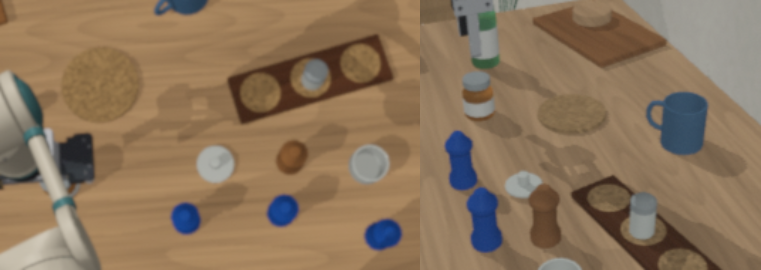

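Salt stands on the middle disc (crop 313,75 / 641,218); the gripper is above the jar. Descend on the jar.

```bash
python3 -m crank '[[-3,0,33,0,1],[0,0,33,0,1],[0,0,33,0,1],[0,0,25,0,1],[0,0,10,0,1],[0,0,0,0,1],[0,0,0,0,0],[0,0,0,0,0],[0,0,0,0,0],[0,0,0,0,0],[0,0,0,0,0]]'
python3 -c "
from h import *
go(.4326,.256,.042,0)"
```

```text
t: 8.5
tcp_pos: [0.4336, 0.2561, 0.1229]
tool_rot: [0.001, 3.139, 0.004]
ft_force: [-0.6, 3.3, 1.2]
width: 0.684
t 8.5 grasp [0.4338 0.2563 0.0449] tilt [ 0.003  0.003 -1.   ] turn -0.001 mm now [ 1.2 -0.3  2.9] mm after turn [ 1.2 -0.3  2.9] F [-0.6  3.3  1.2] w 0.684
```

```bash
python3 -m crank '[[0,0,0,0,0],[0,0,-20,0,0],[0,0,-35,0,0],[0,0,-35,0,0],[0,0,-35,0,0],[0,0,-20,0,0],[0,0,0,-0.105,0],[0,0,0,-0.105,0],[0,0,0,0,0]]'
python3 -c "
from h import *
go(.570,-.102,.060,.21)"
```

```text
t: 9.25
tcp_pos: [0.432, 0.2547, 0.2666]
tool_rot: [0.333, -3.123, 0.002]
ft_force: [-0.3, 0.5, -3.9]
width: 0.649
t 9.25 grasp [0.4319 0.2546 0.1886] tilt [-0.001 -0.001 -1.   ] turn 0.002 mm now [ -59.9 -377.5  128.9] mm after turn [ -60.9 -377.4  128.9] F [-0.3  0.5 -3.9] w 0.649
```

```bash
python3 -m crank '[[-5,-31,0,0,0],[-5,-31.5,0,0,0],[-5,-31.5,0,0,0],[-5,-31.5,0,0,0],[-5,-31.5,0,0,0],[-5,-31.5,0,0,0],[-5,-31.5,0,0,0],[-5,-31.5,0,0,0],[-5,-31.5,0,0,0],[-5,-31.5,0,0,0],[-5,-31.5,0,0,0],[-5,-31.5,0,0,0]]'
python3 -m crank '[[0,0,0,0,0],[0,0,33,0,0],[0,0,33,0,0],[0,0,30,0,0],[0,0,20,0,0],[0,0,8,0,0],[0,0,0,0,0],[0,0,0,0,0]]'
python3 -c "
from h import *
go(.570,-.102,.060,.21)"
```

```text
t: 10.25
tcp_pos: [0.5696, -0.1029, 0.2655]
tool_rot: [0.325, -3.122, -0.001]
ft_force: [-0.1, -0.3, -3.8]
width: 0.657
t: 10.92
tcp_pos: [0.5702, -0.1013, 0.1427]
tool_rot: [0.329, -3.124, -0.0]
ft_force: [1.0, 0.2, -2.2]
width: 0.657
t 10.92 grasp [ 0.5702 -0.1013  0.0647] tilt [-0.  0. -1.] turn -0.0 mm now [ 0.4 -0.7  4.7] mm after turn [ 0.4 -0.7  4.7] F [ 1.   0.2 -2.2] w 0.657
```

```bash
python3 -m crank '[[0,-1,3,0,0],[0,0,1,0,0],[0,0,0,0,0]]'
python3 -m crank '[[0,0,1.5,0,0],[0,0,0,0,0]]'
python3 -m crank '[[0,0,1,0,0],[0,0,0,0,0]]'
```

```text
t: 11.17
tcp_pos: [0.5709, -0.1026, 0.1397]
tool_rot: [-0.329, 3.122, -0.001]
ft_force: [0.2, 0.1, -3.8]
width: 0.651
t: 11.33
tcp_pos: [0.5705, -0.1024, 0.1376]
tool_rot: [-0.329, 3.124, -0.0]
ft_force: [-0.6, 0.4, -2.8]
width: 0.652
t: 11.5
tcp_pos: [0.5705, -0.1024, 0.137]
tool_rot: [-0.329, 3.123, -0.0]
ft_force: [-1.0, 0.6, 1.6]
width: 0.657
```

```bash
python3 -m crank '[[0,0,0,0,0.85],[0,0,0,0,0.85],[0,0,0,0,0.85],[0,0,0,0,0.85],[0,0,-30,0,0.85],[0,0,-35,0,0.85],[0,0,-35,0,0.85],[0,0,-25,0.105,0.85],[0,0,0,0.105,0.75]]'
python3 -c "
from h import *
go(.441,-.143,.048,0)"
```

```text
t: 12.25
tcp_pos: [0.573, -0.1031, 0.2674]
tool_rot: [0.007, 3.13, -0.005]
ft_force: [0.2, -0.4, 0.4]
width: 0.807
t 12.25 grasp [ 0.5739 -0.1034  0.1894] tilt [ 0.011 -0.003 -1.   ] turn -0.005 mm now [134.3 -39.8 140. ] mm after turn [134.5 -39.1 140. ] F [ 0.2 -0.4  0.4] w 0.807
```

```bash
python3 -m crank '[[32,-10,0,0,0.85],[32,-10,0,0,0.85],[32,-10,0,0,0.85],[34,-9,0,0,0.85],[0,0,0,0,0.85],[0,0,0,0,0.85]]'
python3 - <<'E'
from h import *
from workcell import *
go(.441,-.143,.048,0)
d=read_camera("side")
print(proj(d,(.441,-.143,.048)))
cv2.imwrite("pics/p2.png",cv2.resize(d["frame"][150:350,210:460,::-1],None,fx=2.6,fy=2.6))
E
```

```text
t: 12.75
tcp_pos: [0.4392, -0.1416, 0.2615]
tool_rot: [0.003, 3.141, -0.0]
ft_force: [0.8, 0.3, -0.3]
width: 0.85
t 12.75 grasp [ 0.4393 -0.1416  0.1835] tilt [ 0.001 -0.    -1.   ] turn -0.002 mm now [ -1.6  -1.4 135.5] mm after turn [ -1.6  -1.4 135.5] F [ 0.8  0.3 -0.3] w 0.85
(np.float64(296.73141611933863), np.float64(281.271748791594))
```

View pics/p2.png

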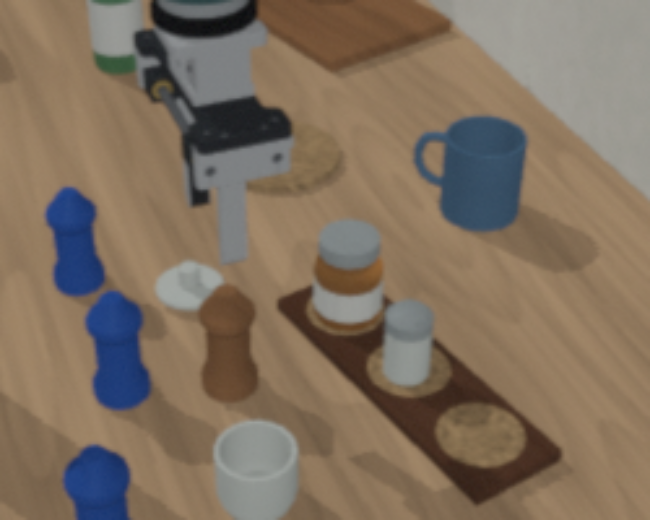

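Jar (348,275) and salt (408,345) stand upright on their discs; the brown mill at (228,340) matches my predicted waist. Descend.

```bash
python3 -m crank '[[-1.5,-1.5,33,0,0.85],[0,0,33,0,0.85],[0,0,33,0,0.85],[0,0,25,0,0.85],[0,0,11,0,0.85],[0,0,0,0,0.85],[0,0,0,0,0],[0,0,0,0,0],[0,0,0,0,0],[0,0,0,0,0],[0,0,0,0,0],[0,0,0,0,0]]'
python3 -c "
from h import *
go(.441,-.143,.048,0)"
```

```text
t: 13.8
tcp_pos: [0.4423, -0.143, 0.127]
tool_rot: [0.0, 3.14, -0.001]
ft_force: [0.2, 0.9, 3.3]
width: 0.496
t 13.8 grasp [ 0.4424 -0.143   0.049 ] tilt [ 0.002 -0.    -1.   ] turn -0.0 mm now [ 1.4 -0.   1. ] mm after turn [ 1.4 -0.   1. ] F [0.2 0.9 3.3] w 0.496
```

```bash
python3 -m crank '[[0,0,0,0,0],[0,0,-20,0,0],[0,0,-35,0,0],[0,0,-35,0,0],[0,0,-35,0,0],[0,0,-20,0,0],[0,0,0,-0.105,0],[0,0,0,-0.105,0],[0,0,0,0,0]]'
python3 -c "
from h import *
go(.610,-.287,.062,.21)"
```

```text
t: 14.55
tcp_pos: [0.4415, -0.1429, 0.2714]
tool_rot: [-0.332, 3.124, -0.001]
ft_force: [0.0, -0.4, -2.0]
width: 0.493
t 14.55 grasp [ 0.4415 -0.1429  0.1934] tilt [ 0. -0. -1.] turn 0.002 mm now [-134.4 -176.2  131.5] mm after turn [-134.7 -176.   131.5] F [ 0.  -0.4 -2. ] w 0.493
```

Run:
```python
from workcell import *
import cv2
d=read_camera("side");s=sense();print(s["width"],s["ft_force"])
cv2.imwrite("pics/p3.png",cv2.resize(d["frame"][130:330,210:460,::-1],None,fx=3,fy=3))
```

```text
0.49375900929917727 [-0.03818002 -0.3575859  -2.54916619]
```

View pics/p3.png

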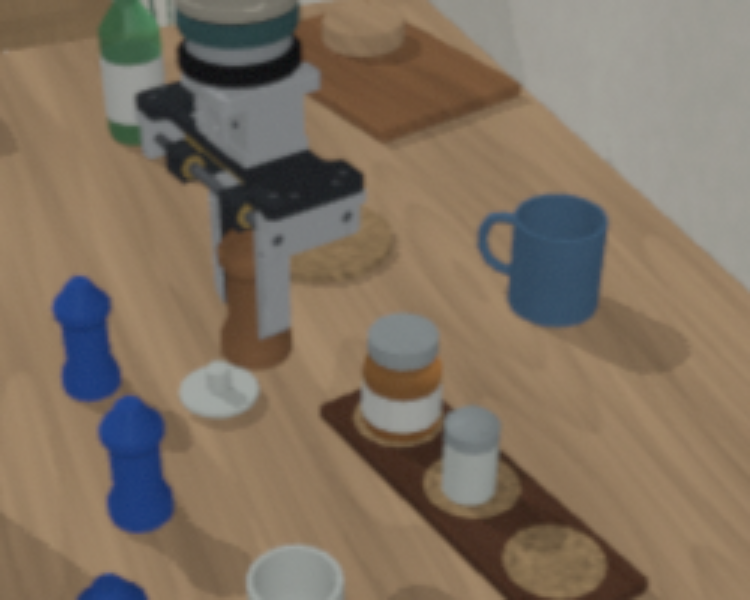

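The mill hangs upright at (255,300), held with its head near the finger roots; wider than expected (46 mm), but steady. Place it.

```bash
python3 -m crank '[[-18,-24,0,0,0],[-19,-25,0,0,0],[-19,-25,0,0,0],[-19,-25,0,0,0],[-19,-25,0,0,0],[-19,-25,0,0,0],[-20,-25,0,0,0],[0,0,0,0,0],[0,0,0,0,0]]'
python3 -m crank '[[0,0,30,0,0],[0,0,30,0,0],[0,0,30,0,0],[0,0,20,0,0],[0,0,10,0,0],[0,0,0,0,0],[0,0,0,0,0]]'
python3 -c "
from h import *
go(.610,-.287,.062,.21)"
```

```text
t: 15.35
tcp_pos: [0.6087, -0.2863, 0.2688]
tool_rot: [0.325, -3.122, -0.003]
ft_force: [0.5, 0.4, -2.1]
width: 0.495
t: 15.93
tcp_pos: [0.608, -0.285, 0.1515]
tool_rot: [0.329, -3.124, -0.001]
ft_force: [1.1, -1.6, -0.9]
width: 0.493
t 15.93 grasp [ 0.6079 -0.2849  0.0735] tilt [-0.  0. -1.] turn -0.0 mm now [-1.6 -2.5 11.5] mm after turn [-1.6 -2.5 11.5] F [ 1.1 -1.6 -0.9] w 0.493
```

```bash
python3 -m crank '[[-1.5,-2.5,4,0,0],[0,0,3,0,0],[0,0,0,0,0]]'
python3 -m crank '[[0,0,2,0,0],[0,0,0,0,0]]'
python3 -m crank '[[0,0,1.5,0,0],[0,0,0,0,0]]'
```

```text
t: 16.18
tcp_pos: [0.6106, -0.2878, 0.1449]
tool_rot: [-0.329, 3.123, -0.001]
ft_force: [0.6, 0.0, -1.8]
width: 0.492
t: 16.35
tcp_pos: [0.6103, -0.2875, 0.1424]
tool_rot: [-0.329, 3.124, -0.0]
ft_force: [0.2, 0.5, -1.7]
width: 0.499
t: 16.52
tcp_pos: [0.6105, -0.2875, 0.1411]
tool_rot: [-0.329, 3.123, -0.001]
ft_force: [0.1, 0.6, -0.5]
width: 0.494
```

```bash
python3 -m crank '[[0,0,1,0,0],[0,0,0,0,0]]'
python3 -m crank '[[0,0,0,0,0.75],[0,0,0,0,0.75],[0,0,0,0,0.75],[0,0,0,0,0.75],[0,0,-30,0,0.75],[0,0,-35,0,0.75],[0,0,-35,0,0.75],[0,0,-25,0.105,0.75],[0,0,0,0.105,1]]'
python3 -c "
from h import *
go(.421,-.274,.035,0)"
```

```text
t: 16.68
tcp_pos: [0.6107, -0.2875, 0.141]
tool_rot: [-0.329, 3.123, -0.001]
ft_force: [-0.1, 0.7, 3.9]
width: 0.494
t: 17.43
tcp_pos: [0.6124, -0.2888, 0.2715]
tool_rot: [0.007, 3.131, -0.01]
ft_force: [0.5, -0.0, -0.1]
width: 0.79
t 17.43 grasp [ 0.6132 -0.2893  0.1935] tilt [ 0.01  -0.006 -1.   ] turn -0.005 mm now [193.9  15.3 156.4] mm after turn [193.8  16.3 156.4] F [ 0.5 -0.  -0.1] w 0.79
```

```bash
python3 -m crank '[[32,2,0,0,1],[32,3,0,0,1],[32,3,0,0,1],[32,3,0,0,1],[32,3,0,0,1],[32,2,0,0,1],[0,0,0,0,1],[0,0,0,0,1],[0,0,30,0,1],[0,0,30,0,1]]'
python3 - <<'E'
from h import *
from workcell import *
go(.421,-.274,.035,0)
d=read_camera("side")
print(proj(d,(.421,-.274,.035)))
cv2.imwrite("pics/p4.png",cv2.resize(d["frame"][200:400,210:460,::-1],None,fx=2.6,fy=2.6))
E
```

```text
t: 18.27
tcp_pos: [0.4206, -0.2731, 0.2059]
tool_rot: [-0.0, 3.135, -0.007]
ft_force: [-0.5, 0.1, 0.8]
width: 1.004
t 18.27 grasp [ 0.4211 -0.2735  0.1279] tilt [ 0.006 -0.005 -1.   ] turn 0.0 mm now [ 0.7 -0.1 92.9] mm after turn [ 0.7 -0.1 92.9] F [-0.5  0.1  0.8] w 1.004
(np.float64(307.8905251384135), np.float64(328.978482183722))
```

View pics/p4.png

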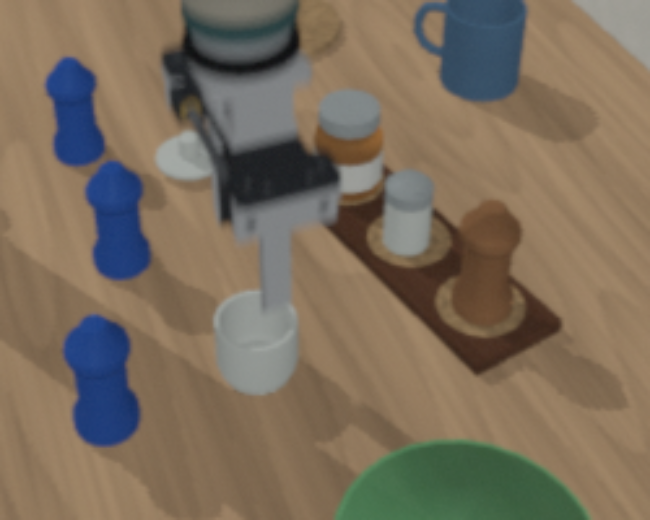

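Mill stands on the right disc (485,265). Near finger is above the bowl's near side, consistent with straddling it when lower. Descend.

```bash
python3 -m crank '[[0,0,30,0,1],[0,0,30,0,1],[0,0,20,0,1],[0,0,8,0,1],[0,0,0,0,1],[0,0,0,0,1]]'
python3 -c "
from h import *
go(.421,-.274,.035,0)"
```

```text
t: 18.82
tcp_pos: [0.4193, -0.272, 0.1171]
tool_rot: [-0.001, 3.141, -0.001]
ft_force: [0.3, -0.8, 0.2]
width: 0.999
t 18.82 grasp [ 0.4194 -0.2721  0.0391] tilt [ 0.001 -0.    -1.   ] turn 0.001 mm now [-1.6 -1.9  4.1] mm after turn [-1.6 -1.9  4.1] F [ 0.3 -0.8  0.2] w 0.999
```

```bash
python3 -m crank '[[-1.5,-2,4,0,1],[0,0,0,0,0],[0,0,0,0,0],[0,0,0,0,0],[0,0,0,0,0],[0,0,0,0,0],[0,0,0,0,0]]'
python3 -c "
from h import *
go(.421,-.274,.035,0)"
python3 -m crank '[[0,0,-20,0,0],[0,0,-35,0,0],[0,0,-35,0,0],[0,0,-35,0,0],[0,0,-25,0,0],[0,0,0,0,0]]'
python3 -c "
from h import *
go(.6075,.181,.047,0)"
```

```text
t: 19.4
tcp_pos: [0.4199, -0.2737, 0.113]
tool_rot: [-0.0, 3.141, -0.001]
ft_force: [0.2, -0.1, 2.4]
width: 0.674
t 19.4 grasp [ 0.4199 -0.2738  0.035 ] tilt [ 0.001 -0.001 -1.   ] turn 0.0 mm now [-1.1 -0.2  0. ] mm after turn [-1.1 -0.2  0. ] F [ 0.2 -0.1  2.4] w 0.674
t: 19.9
tcp_pos: [0.4216, -0.275, 0.2677]
tool_rot: [-0.001, 3.134, -0.011]
ft_force: [0.3, -0.2, -1.5]
width: 0.672
t 19.9 grasp [ 0.4222 -0.2756  0.1897] tilt [ 0.008 -0.007 -1.   ] turn 0.0 mm now [-184.3  457.5  141.1] mm after turn [-184.2  457.5  141.1] F [ 0.3 -0.2 -1.5] w 0.672
```

```bash
python3 -m crank '[[-14,36,0,0,0],[-14,36,0,0,0],[-14,36,0,0,0],[-14,36,0,0,0],[-14,36,0,0,0],[-14,36,0,0,0],[-14,36,0,0,0],[-14,36,0,0,0],[-14,36,0,0,0],[-14,36,0,0,0],[-14,36,0,0,0],[-14,36,0,0,0]]'
python3 -m crank '[[-16,25,0,0,0],[0,0,0,0,0],[0,0,30,0,0],[0,0,30,0,0],[0,0,30,0,0],[0,0,25,0,0],[0,0,15,0,0],[0,0,0,0,0],[0,0,0,0,0]]'
python3 -c "
from h import *
go(.6075,.181,.045,0)"
```

```text
t: 20.9
tcp_pos: [0.587, 0.1604, 0.2603]
tool_rot: [0.001, -3.138, 0.001]
ft_force: [1.0, -0.6, -2.7]
width: 0.675
t: 21.65
tcp_pos: [0.6023, 0.1828, 0.1306]
tool_rot: [-0.0, -3.137, 0.002]
ft_force: [-1.4, 0.2, -1.1]
width: 0.671
t 21.65 grasp [0.6019 0.1827 0.0526] tilt [-0.005 -0.001 -1.   ] turn -0.0 mm now [-5.6 -1.7  7.6] mm after turn [-5.6 -1.7  7.6] F [-1.4  0.2 -1.1] w 0.671
```

```bash
python3 -m crank '[[-5,-1.5,3,0,0],[0,0,2,0,0],[0,0,0,0,0],[0,0,0,0,0]]'
python3 -m crank '[[0,0,1.5,0,0],[0,0,0,0,0]]'
python3 -m crank '[[0,0,1.5,0,0],[0,0,0,0,0]]'
```

```text
t: 21.98
tcp_pos: [0.6091, 0.182, 0.1285]
tool_rot: [0.0, 3.14, 0.001]
ft_force: [-0.1, 0.2, -2.1]
width: 0.67
t: 22.15
tcp_pos: [0.6086, 0.1821, 0.1265]
tool_rot: [-0.0, 3.141, 0.0]
ft_force: [0.5, -0.3, -1.4]
width: 0.67
t: 22.32
tcp_pos: [0.6085, 0.1821, 0.1246]
tool_rot: [0.001, -3.141, -0.0]
ft_force: [0.1, -0.5, -2.7]
width: 0.674
```

```bash
python3 -m crank '[[0,0,1,0,0],[0,0,0,0,0]]'
python3 -m crank '[[0,0,1,0,0],[0,0,0,0,0]]'
python3 -m crank '[[0,0,1,0,0],[0,0,0,0,0]]'
```

```text
t: 22.48
tcp_pos: [0.6085, 0.1821, 0.1235]
tool_rot: [0.0, -3.141, -0.0]
ft_force: [-0.1, 0.2, -1.0]
width: 0.674
t: 22.65
tcp_pos: [0.6087, 0.1821, 0.1231]
tool_rot: [-0.0, 3.141, 0.0]
ft_force: [-0.7, 0.0, 0.6]
width: 0.675
t: 22.82
tcp_pos: [0.6086, 0.1821, 0.1231]
tool_rot: [-0.001, 3.141, 0.0]
ft_force: [-1.8, -0.2, 6.3]
width: 0.674
```

```bash
python3 -m crank '[[0,0,-1,0,0.9],[0,0,0,0,0.9],[0,0,0,0,0.9],[0,0,0,0,0.9],[0,0,-30,0,0.9],[0,0,-35,0,0.9],[0,0,-35,0,0.9],[0,0,-20,0,0.7],[0,0,0,0,0.55]]'
python3 -m crank '[[25,-30,0,0,0.55],[25,-30,0,0,0.55],[25,-30,0,0,0.55],[25,-30,0,0,0.55],[25,-30,0,0,0.55],[25,-30,0,0,0.55],[0,0,0,0,0.55],[0,0,0,0,0.55]]'
python3 - <<'E'
from h import *
from workcell import *
go(.447,-.012,.034,0)
for n in("top","side"):
    d=read_camera(n);pickle.dump(d,open(n+"2.pkl","wb"))
    cv2.imwrite(f"pics/{n}2.png",d["frame"][:,:,::-1])
a=cv2.imread("pics/top2.png")[160:320,180:460];b=cv2.imread("pics/side2.png")[150:350,220:440]
cv2.imwrite("pics/m2.png",np.vstack([cv2.resize(a,(490,280),interpolation=2),cv2.resize(b[:144],(490,320),interpolation=2)]))
E
```

```text
t: 23.57
tcp_pos: [0.6111, 0.1825, 0.2481]
tool_rot: [-0.0, 3.131, 0.003]
ft_force: [1.1, -0.2, 0.7]
width: 0.797
t: 24.23
tcp_pos: [0.4572, 0.001, 0.2417]
tool_rot: [-0.005, -3.14, -0.001]
ft_force: [-0.5, -0.3, -0.0]
width: 0.547
t 24.23 grasp [0.4571 0.0011 0.1637] tilt [-0.001  0.001 -1.   ] turn -0.003 mm now [  9.9 -13.2 129.8] mm after turn [  9.9 -13.1 129.8] F [-0.5 -0.3 -0. ] w 0.547
```

View pics/m2.png

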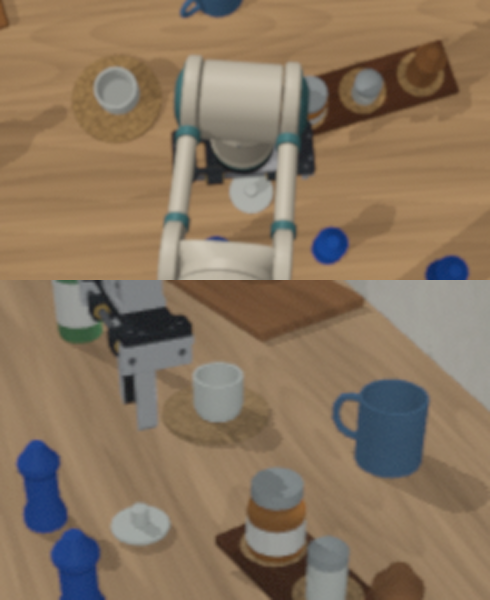

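Run:
```python
from h import *
def fit(d,u,v,r,z,n,smax=40):
    m=cv2.inRange(cv2.cvtColor(d["frame"],cv2.COLOR_RGB2HSV),(0,0,90),(180,smax,255))
    k=np.zeros_like(m);cv2.circle(k,(u,v),r,255,-1);m&=k
    c=max(cv2.findContours(m,0,2)[0],key=cv2.contourArea);e=cv2.fitEllipse(cv2.convexHull(c));print(n,np.round(e[0],1),np.round(e[1],1),cv2.boundingRect(c),onz(d,*e[0],z).round(4))
t=pickle.load(open("top2.pkl","rb"));s=pickle.load(open("side2.pkl","rb"));s0=pickle.load(open("side0.pkl","rb"));t0=pickle.load(open("top0.pkl","rb"))
fit(t,246,211,17,.065,"bowl top");fit(t0,426,269,17,.055,"bowl top0");fit(t0,323,269,17,.012,"lid top0")
fit(s0,283,260,19,.012,"lid side0");fit(s,283,260,19,.012,"lid side2");fit(s0,283,260,19,.012,"lid s60",60)
# bowl rim in side view: crop row 280.. scale 490/220,
f=490/220;print("bowl side rim",onz(s,218/f+220,(382-280)/(320/144)+150,.065).round(4))
for z,c in ((.01,(247,216)),): print(proj(t,(.6075,.181,.01)),proj(s,(.6075,.181,.01)))
```

```text
bowl top [246.2 211.2] [24.2 26.7] (234, 199, 25, 26) [0.6069 0.1785 0.065 ]
bowl top0 [425.6 268.9] [24.6 26.7] (413, 256, 26, 26) [ 0.4209 -0.273   0.055 ]
lid top0 [323.2 269. ] [23.8 24. ] (311, 257, 25, 25) [ 0.4476 -0.0108  0.012 ]
lid side0 [282.3 259.5] [18.3 25.4] (270, 250, 26, 19) [ 0.4447 -0.0128  0.012 ]
lid side2 [282.7 259.6] [18.5 26.1] (270, 250, 27, 19) [ 0.4454 -0.0137  0.012 ]
lid s60 [282.1 259.6] [18.9 26.1] (269, 250, 27, 20) [ 0.4442 -0.0129  0.012 ]
bowl side rim [0.6024 0.1591 0.065 ]
(np.float64(247.9589837398437), np.float64(216.23114042329297)) (np.float64(317.1320399038532), np.float64(208.4819699706553))
```

Run:
```python
from h import *
s=pickle.load(open("side2.pkl","rb"))
th=np.linspace(0,6.28,60)
im=s["frame"][:,:,::-1].copy();im=cv2.resize(im,None,fx=4,fy=4,interpolation=2)
for (x,y,z,r,c) in ((.609,.1815,.065,.032,(0,0,255)),(.6075,.181,.01,.07,(255,0,0)),(.446,-.012,.012,.033,(0,255,0))):
    P=np.array([proj(s,(x+r*np.cos(a),y+r*np.sin(a),z)) for a in th]);cv2.polylines(im,[(4*P+2).astype(int)],True,c,1)
cv2.imwrite("pics/q.png",im[740:1120,1060:1460])
```

```text
(no output)
```

View pics/q.png

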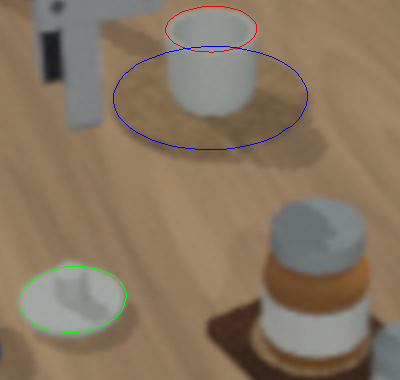

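The overlays agree: bowl rim and trivet sit where computed, lid flange at (.446,-.012). Now the lid.

```bash
python3 -m crank '[[11,-13,0,0,0.55],[0,0,30,0,0.55],[0,0,30,0,0.55],[0,0,30,0,0.55],[0,0,20,0,0.55],[0,0,10,0,0.55],[0,0,3,0,0.55],[0,0,0,0,0.55],[0,0,0,0,0.55]]'
python3 -c "
from h import *
go(.446,-.012,.035,0)"
```

```text
t: 25.08
tcp_pos: [0.4487, -0.0104, 0.1198]
tool_rot: [-0.002, 3.141, 0.0]
ft_force: [0.3, 0.0, 0.1]
width: 0.55
t 25.08 grasp [ 0.4488 -0.0104  0.0418] tilt [ 0.001  0.    -1.   ] turn 0.001 mm now [ 2.8 -1.6  6.8] mm after turn [ 2.8 -1.6  6.8] F [0.3 0.  0.1] w 0.55
```

```bash
python3 -m crank '[[2.5,-1.5,6.5,0,0.55],[0,0,0,0,0.55],[0,0,0,0,0.55],[0,0,0,0,0],[0,0,0,0,0],[0,0,0,0,0],[0,0,0,0,0],[0,0,0,0,0]]'
python3 -c "
from h import *
go(.446,-.012,.035,0)"
```

```text
t: 25.75
tcp_pos: [0.4452, -0.0125, 0.1133]
tool_rot: [0.0, 3.141, 0.0]
ft_force: [-0.3, 1.2, 1.0]
width: 0.229
t 25.75 grasp [ 0.4453 -0.0124  0.0353] tilt [ 0.  0. -1.] turn -0.0 mm now [-0.7  0.4  0.3] mm after turn [-0.7  0.4  0.3] F [-0.3  1.2  1. ] w 0.229
```

```bash
python3 -m crank '[[0,0,-20,0,0],[0,0,-35,0,0],[0,0,-35,0,0],[0,0,-35,0,0],[-25,30,0,0,0],[-25,30,0,0,0],[-25,30,0,0,0],[-25,30,0,0,0],[-25,30,0,0,0],[-25,30,0,0,0],[0,0,0,0,0],[0,0,0,0,0]]'
python3 -c "
from h import *
go(.6086,.1821,.094,0)"
```

```text
t: 26.75
tcp_pos: [0.5957, 0.1689, 0.2371]
tool_rot: [0.004, -3.14, 0.0]
ft_force: [0.3, -0.3, -1.5]
width: 0.205
t 26.75 grasp [0.5956 0.1689 0.1591] tilt [-0.001 -0.    -1.   ] turn 0.003 mm now [-13.1  13.2  65. ] mm after turn [-13.1  13.2  65. ] F [ 0.3 -0.3 -1.5] w 0.205
```

```bash
python3 -m crank '[[-13,13,0,0,0],[0,0,20,0,0],[0,0,20,0,0],[0,0,5,0,0],[0,0,0,0,0],[0,0,0,0,0],[0,0,0,0,0]]'
python3 - <<'E'
from h import *
from workcell import *
go(.6086,.1821,.094,0)
d=read_camera("side");cv2.imwrite("pics/p5.png",cv2.resize(d["frame"][110:240,240:400,::-1],None,fx=4,fy=4,interpolation=2))
E
```

```text
t: 27.33
tcp_pos: [0.6084, 0.1801, 0.1945]
tool_rot: [0.001, 3.14, 0.001]
ft_force: [-0.5, 0.2, -0.3]
width: 0.207
t 27.33 grasp [0.6086 0.1801 0.1165] tilt [ 0.002  0.    -1.   ] turn -0.0 mm now [ 0.   2.  22.5] mm after turn [ 0.   2.  22.5] F [-0.5  0.2 -0.3] w 0.207
```

View pics/p5.png

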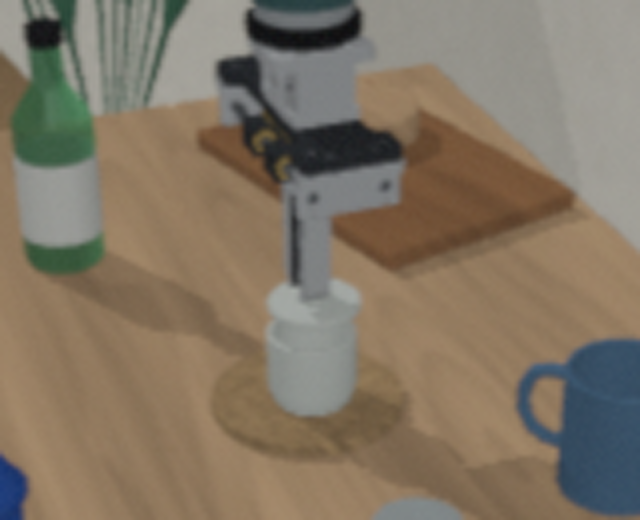

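Lid (314,300) hangs level just above the bowl (312,370), aligned. Lower.

```bash
python3 -m crank '[[0,2,10,0,0],[0,0,6,0,0],[0,0,2,0,0],[0,0,0,0,0],[0,0,0,0,0]]'
python3 -m crank '[[0,0,2,0,0],[0,0,0,0,0]]'
python3 -m crank '[[0,0,1.5,0,0],[0,0,0,0,0]]'
```

```text
t: 27.8
tcp_pos: [0.6078, 0.1826, 0.1749]
tool_rot: [0.001, -3.141, 0.0]
ft_force: [-1.2, 0.2, 0.0]
width: 0.207
t: 27.97
tcp_pos: [0.6078, 0.1826, 0.1748]
tool_rot: [-0.001, 3.141, 0.0]
ft_force: [-3.9, -0.6, 9.6]
width: 0.202
t: 28.13
tcp_pos: [0.6079, 0.1826, 0.1748]
tool_rot: [-0.001, 3.14, 0.0]
ft_force: [-5.3, -1.4, 16.5]
width: 0.203
```

```bash
python3 -m crank '[[0,0,-3,0,0],[0,0,0,0,0.4],[0,0,0,0,0.4],[0,0,0,0,0.4],[0,0,-20,0,0.4],[0,0,-35,0,0.4],[0,0,-35,0,0.4],[30,-25,-10,0,0.4],[30,-25,0,0,0.4],[30,-25,0,0,0.4],[30,-25,0,0,0.4]]'
python3 - <<'E'
from h import *
from workcell import *
d=read_camera("side");a=cv2.resize(d["frame"][160:240,270:370,::-1],None,fx=4,fy=4,interpolation=2)
pickle.dump(d,open("side3.pkl","wb"))
d=read_camera("top");pickle.dump(d,open("top3.pkl","wb"));b=cv2.resize(d["frame"][180:260,200:300,::-1],None,fx=4,fy=4,interpolation=2)
cv2.imwrite("pics/p6.png",np.hstack([a,b]))
E
```

```text
t: 29.05
tcp_pos: [0.4868, 0.0817, 0.2743]
tool_rot: [0.002, -3.141, 0.0]
ft_force: [-0.7, -0.9, -0.5]
width: 0.399
```

View pics/p6.png

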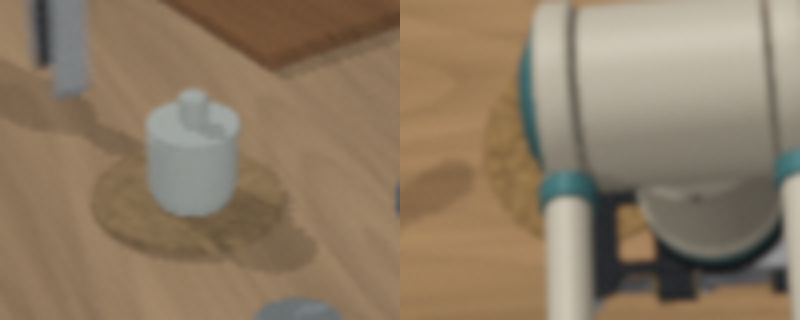

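Lid looks seated and level on the bowl (side, 192,130); the arm hides the top view. Back off further for a final check.

```bash
python3 -m crank '[[20,30,-5,0,0.4],[20,30,-5,0,0.4],[20,30,-5,0,0.4],[20,30,-5,0,0.4],[20,30,-5,0,0.4],[10,30,0,0,0.4],[10,30,0,0,0.4],[0,30,0,0,0.4],[0,30,0,0,0.4],[0,0,0,0,0.4],[0,0,0,0,0.4]]'
python3 - <<'E'
from h import *
from workcell import *
t=read_camera("top");s=read_camera("side");th=np.linspace(0,6.28,60)
ims=[]
for d,k in ((t,(165,270,220,450)),(s,(150,350,260,460))):
    im=cv2.resize(d["frame"][:,:,::-1],None,fx=3,fy=3,interpolation=2)
    for x,y,z,r in((.5705,-.1024,.099,.031),(.5893,-.195,.064,.02),(.61,-.287,.119-.02,.024),(.608,.1821,.071,.033),(.6075,.181,.01,.07)):
        P=np.array([proj(d,(x+r*np.cos(a),y+r*np.sin(a),z)) for a in th]);cv2.polylines(im,[(3*P+1).astype(int)],True,(0,0,255),1)
    ims.append(im[3*k[0]:3*k[1],3*k[2]:3*k[3]])
cv2.imwrite("pics/f1.png",ims[0]);cv2.imwrite("pics/f2.png",ims[1]);print(sense()["tcp_pos"])
E
```

```text
t: 30.07
tcp_pos: [0.3682, 0.3541, 0.2989]
tool_rot: [0.005, -3.141, 0.001]
ft_force: [-0.0, 0.7, 0.5]
width: 0.4
[0.36810253 0.35218731 0.29912333]
```

View pics/f1.png

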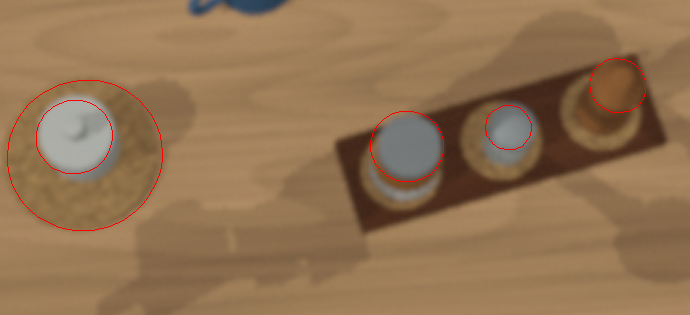

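View pics/f2.png

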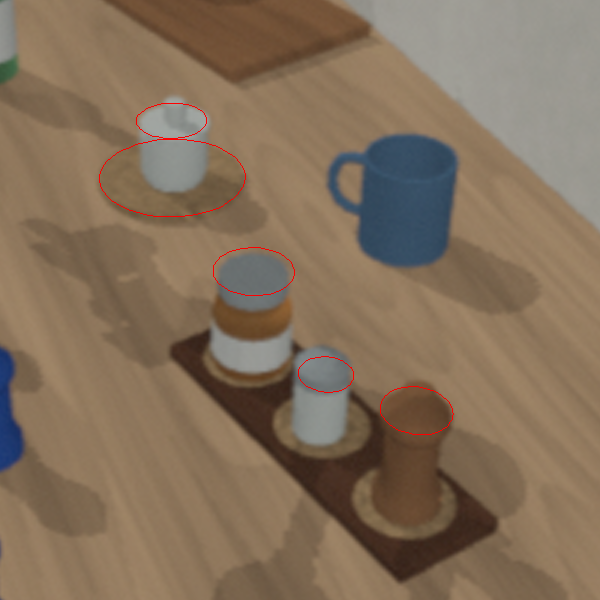

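Run:
```python
from h import *
s=pickle.load(open("side3.pkl","rb"));f=lambda d,*X:(3*(np.array(proj(d,X))-(260,150))).round(1)
for n,x,y,h in(("mill",.61,-.287,.105),("salt",.589,-.195,.07),("jar",.5705,-.102,.085)): print(n,f(s,x,y,.014),f(s,x,y,.014+h))
im=s["frame"]
# mill axis from silhouette: brown mid columns per row
hsv=cv2.cvtColor(im,cv2.COLOR_RGB2HSV)
cv2.imwrite("pics/g.png",cv2.resize(im[270:340,370:430,::-1],None,fx=8,fy=8,interpolation=2))
```

```text
mill [404.3 500. ] [418.3 386.5]
salt [321.2 424.4] [326.3 352.1]
jar [250.2 356.2] [252.6 269.8]
```

View pics/g.png

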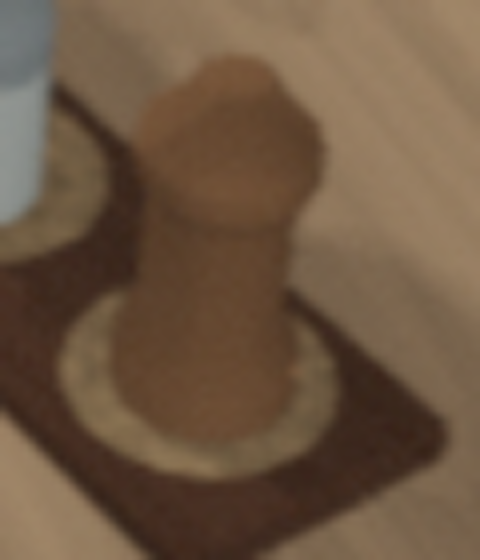

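```bash
python3 -c "
from workcell import *
print(sense()['t'],sense()['ft_force']);sign_off()"
```

```text
30.1667 [-0.47531701 -0.39535986 -0.2391988 ]
the job is handed in; nothing more can be done
```

I set out all five things and handed the job in at about 30 s. The jam jar, salt shaker and pepper mill stand on the left, middle and right discs. The sugar bowl is on the trivet with its lid on, and the gripper is open and well clear.

- **Positions:** in the last top and side pictures, everything is upright and within a few millimetres of where I aimed. The mill's slight lean in the side view matches what the camera's perspective would give an upright mill.
- **Bystanders:** I steered clear of the mug, fruit bowl, oil bottle and blue mills. The pictures showed no sign that any had moved, but I did not measure this.

Two readings disagreed with what I expected:
- **Mill grip:** the gripper closed to about 46 mm, not the 38 mm of the waist, so the pads probably caught the edge of the head. The mill still hung and stood straight.
- **Lid height:** the lid met the bowl about 2.5 mm higher than I calculated, probably because it slipped in the grip. The pictures show it level and centred with no visible gap, but I could not measure its seated height exactly.

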